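# Open the double-latched gate of a tray carrier on the measuring bench and hold it wide

### The arm

A 6-joint arm with a two-finger parallel gripper is mounted at the origin on the work surface. World frame = base frame: x ahead of the robot, y to its left, z up, the work surface at z = 0. Lengths are in m, angles in degrees, forces in N, time in s.
With the tool pointing down it reaches from about 0.375 to 0.9 m from the base axis. Payload 3.1 kg.
Tool frame: the origin (TCP) lies between the finger pads; the fingertips stand 19 mm ahead of it and the grasp point (between the pads) is the TCP; z points along the fingers, x is the direction in which the jaws open and shut, and the axes are right-handed (so a half turn about z gives the same grasp; the last joint's range is limited). The gripper opens to 87 mm and grips with 3 to 60 N. Pads are 19 mm wide; open, the fingers measure 117 mm over their backs; the gripper's body (75 mm by 190 mm) begins 51 mm behind the grasp point.
Start: joints at [55.835, 30.224, 82.088, -0, 67.689, -10.227], TCP at [0.254, 0.571, 0.242] pointing down, gripper open.
Joint ranges: [-176.69, 176.69], [-43.24, 126.21], [12.49, 139.97], [-82, 262], [0, 151.66], [-163.58, 163.58]. Speed limits (degrees/s): [159.86, 159.86, 180, 180, 180, 180].

### API

Orientations are given as a 3x3 rotation matrix whose columns are the frame's x, y, z axes.
In Python, from rig import read_state, capture, camera_info, hand_in, spot_in, silhouettes gives the robot as it stands.
- The arm moves only by the shell command python3 -m jog 'ROWS'. ROWS is text: rows parted by semicolons, each of 7 numbers parted by spaces: the shift along the tool's x, y, z in m, then the turn, a rotation vector about the tool's x, y, z in degrees, then the opening, from 0 (shut) to 1 (fully open). A call has 1 to 8 rows; each row is the pose to reach, as a shift and turn from the pose commanded when the call began, along the tool's axes at that moment; what a row does not reach only later rows make up. A row lasts 1/8 s, in which the tool goes at most 62.5 mm and 10.7 degrees, less where a joint would pass 70% of its speed; a pose out of reach is approached as far as the arm can. A call with a gripper value outside its range is refused whole. The fingers move at their own pace and stop on an object; the grip force is fixed at half the most. Time passes only in rows, so rows that repeat a pose let the fingers close. It gives the time, the measured TCP pose, the force and the opening at its end, in the units of the state.
- read_state(): the state, without advancing time (a new reading comes with each control period).
- capture(name): name is "side" or "top" or "wrist"; returns (picture, depth): 480x640x3 uint8, red, green, blue; 480x640 float32, m along the optical axis (not along the pixel's ray), 0 where there is no reading.
- camera_info(name): a dict with "vfov" (degrees; the focal length in pixels is half the picture's height over the tangent of half this angle, whatever the lens; pixels are square), "cx", "cy" (the principal point, pixels), "R" (3x3) and "t" (3): a world point X has camera coordinates R X + t; the wrist camera has in their place "tool_from_camera" (4x4, takes a point from camera to tool coordinates, whose origin is the TCP and whose axes are the tool frame's). Camera axes: x right, y down, z forward; pixel columns grow to the right and rows downward; lengths in m; the calibration is good to about 2 mm. A picture is of the moment at which its call begins: read the wrist's pose just before it. camera_info takes no time and is no camera call.
- hand_in(): hands the job in, once; it reports no verdict.
Trained networks look in the newest picture that a camera, given by its name, has taken for a name from the list of things; names that differ only in an ending like _2 or _b are one class to them, and where a whole thing is asked for, a point or a joint stands for the part that bears it (a point fixed in the world has none). Each returns a list of dicts, best first, with "score" (0 to 1); they miss things now and then, are a little off and sometimes report something else, mostly with a low value. They report only what shows in the picture. A call takes as long as a camera call. They do not tell look-alikes from the thing itself.
- spot_in(label, camera): "centre" ([x, y, z] in m, in world coordinates, good to about 4 mm: the middle of the surface that is visible of it).
- silhouettes(label, camera): "region" (480x640 bool, what is visible of it).
The state is a dict: "time_s": time; "joint_positions": joint angles; "qvel": joint speeds; "tau": joint torques, N m; "position": TCP position; "tcp_rot": TCP orientation; "force": force on the tool from outside, world axes, zero at the start; "moment": the same for the moment, N m; "opening": opening from 0.0 (shut) to 1.0 (fully open).
Only numpy, scipy, OpenCV 4.12 (cv2) and the standard library are available. Lean on these libraries where they do the work, as an engineer would, in place of code of your own. Each camera call takes 0.05 s, during which the arm holds its last target.

### The job

Open the docked tray carrier so that its sample trays can be drawn out: squeeze the main catch on its roof so that the gate springs ajar, let that catch go, then squeeze the safety catch in the gate's own grip and swing the gate by this grip, past the detent of its hinge, until it stands wide open, square to the carrier's front. The gate springs back by itself, so finish holding it wide open and still by its grip: do not let go at the end. Leave everything else on the bench and on the carrier where it is.

Things in the scene. Friction and masses are not known exactly. Their poses are not given: they have to be found in the camera images.
- carrier: Tray carrier fixed to the bench: aluminium box 200 (x) x 300 (y) x 150 mm high, grey roof, three black trays, barred gate over the open front. Origin: centre of its underside on the bench, z up, -x its front (towards the robot), y left. On the roof: detent block front left, black handle 34 mm high across the rear half, main catch front right. Stands and turns differently each time.
- gate_hinge (a point): Point on the gate's vertical hinge axis at roof height, 150 mm above the bench, at the carrier's front left corner (carrier frame x -115, y 140 mm). Axes as the carrier's. The gate is a tube frame 265 mm long, 16 mm thick, top at 146 mm; shut, it runs from here along the front in the carrier's -y.
- gate (a joint): Gate angle, rad: 0 shut, grows opening out to the carrier's -x (clockwise from above), stop 1.66. A bumper springs it ajar to 0.08 when the main catch is squeezed; there the safety catch stops it. A spring (0.2 N m/rad) shuts it. Hinge detent: a hump from 0.5 to 1.2, stiffest at about 0.55 (5 N at the grip); let go beyond it the gate rests near 1.2. Wide: over 1.35; square: 1.57, 2 to 3 N to hold.
- main_catch (a joint): Main catch angle, rad: 0 latched, 0.36 fully squeezed, frees the gate from about 0.2, springs back when let go. Steel crank on the roof: a hook reaches forward over a pin on the gate; its finger lever (24 mm wide, 6 thick, top 212 mm above the bench) leans forward and is pinched against the fixed steel plate behind it (26 mm wide, 6 thick, top 217 mm). About 5 N at the lever's top.
- main_pinch (a point): Where to squeeze the main catch: middle of lever and plate when squeezed, 206 mm above the bench. Axes as the carrier's: squeeze along x, from above. The plate's outer face stays 8 mm from here on +x; the lever's outer face is 26 mm away on -x at its top (pair about 35 mm wide), 8 mm when squeezed. Keep fingertips above 185 mm: the hook arm rises below them.
- safety_catch (a joint): Safety catch angle, rad: 0 latched, 0.36 fully squeezed, free from about 0.2, springs back when let go; it can catch again only with the gate nearly shut. Black crank on the gate: a hook reaches back over a pin on the roof; its finger lever (24 mm wide, 6 thick, top 212 mm above the bench) leans to the carrier and is pinched against the grip bar in front of it. About 5 N.
- gate_grip: The gate's grip: upright black bar 26 mm wide, 10 thick, top 216 mm above the bench, safety lever behind it. Turns with the gate. Origin: middle of both when squeezed, 206 mm up; 140 mm along the gate from the hinge axis, 11 mm out in front. x points through the gate to the carrier: squeeze along x, from above. Bar's outer face 10 mm away on -x; lever's 27 mm on +x, 10 squeezed. Tips above 185 mm.
- ring_a: Orange sample ring, 44 mm across, 18 mm high, lying on the carrier's roof, on the right. Leave it.
- ring_b: The same kind of ring, on the roof, on the left. Leave it.
- ring_c: The same kind of ring, on the bench at the carrier's left front corner. Leave it.
- loupe: Small black magnifier, 38 mm across, 40 mm high, on the bench right of the carrier's front. Leave it.
- wood_box: Slatted wooden box 90 x 120 x 50 mm on the bench left of where the gate swings. Leave it.
- cleaner: White bottle 44 mm across, 110 mm high, on the bench at the carrier's right front corner. Leave it.
- screwdriver: Screwdriver lying on the bench at the right. Leave it.
- dust_brush: Brush lying on the bench at the left. Leave it.
There are look-alikes about, which are no part of the job. Of the things that look like the cleaner, the smallest one is meant.

How it is judged (in metres and radians):
On the way, in this order (a step that is already met when the one before it is completed fails the run):
1. the main catch is squeezed and the gate springs ajar onto the safety catch (value of joint main_catch above 0.15 rad and value of joint gate between 0.05 and 0.13 rad and value of joint safety_catch below 0.1 rad), for 0.1 s.
2. with the main catch let go, the safety catch in the grip is squeezed (value of joint main_catch below 0.1 rad and value of joint safety_catch above 0.15 rad and value of joint gate below 0.3 rad and contact force between the fingers and gate_grip above 1 N), for 0.05 s.
3. the gate is swung past its detent (value of joint gate above 1.2 rad), for 0.1 s.
At the end, for the whole second after the job is handed in: The gate stands still (under 0.1 rad/s) more than 1.35 rad (77 degrees) open, the fingers hold it by its grip (contact over 0.5 N), the main catch is let go (under 0.1 rad), and no bystander has moved 30 mm or fallen over (value of joint gate above 1.35 rad and velocity of joint gate between -0.1 and 0.1 rad/s and contact force between the fingers and gate_grip above 0.5 N and value of joint main_catch below 0.1 rad and distance of each of ring_a, ring_b, ring_c, loupe, wood_box, cleaner, screwdriver, dust_brush from where it was at the start of the episode below 0.03 m and angle between cleaner's own z axis and vertical below 0.3 rad); the arm keeps its last pose, push and grip.
It fails at once if a thing on the bench or on the carrier is pushed away or knocked over (distance of any of ring_a, ring_b, ring_c, loupe, wood_box, cleaner, screwdriver, dust_brush from where it was at the start of the episode above 0.04 m or angle between cleaner's own z axis and vertical above 0.6 rad).
It also fails if it takes over 42 s, if anything falls off the work surface, if the arm or the gripper's body presses on something with over 40 N, if the wrist force passes 120 N, or if a joint passes its speed limit or range.

## Working session

There is one attempt and no reset: what is moved stays moved. The work goes in short steps, Python scripts to look and compute and a shell command to move; the robot and the scene stay as the last step left them, time stands still between calls to the robot, and variables do not carry over. Pictures are saved under pics/ and viewed, and the job is handed in when it is done.

```bash
ls; mkdir -p pics; python3 - <<'E'
from rig import *
import cv2,json
print(read_state())
for n in ["side","top","wrist"]:
    p,d=capture(n); cv2.imwrite(f"pics/{n}0.png",p[:,:,::-1]); print(n,camera_info(n))
    import numpy as np; np.save(f"pics/{n}0.npy",d)
E
```

```text
pics
{'time_s': 0.0, 'joint_positions': array([ 5.58352704e+01,  3.02782855e+01,  8.21554195e+01, -2.79271531e-03,
        6.76916635e+01, -1.02281815e+01]), 'qvel': array([-0.02134476,  0.03135268, -0.05123541, -0.03709564, -0.00072019,
        0.02284563]), 'tau': array([ 9.42626539e-04, -4.40043998e+01, -1.76588345e+01,  6.33749831e-02,
        5.83234895e-02, -1.50330470e-04]), 'position': array([0.25317372, 0.57066323, 0.24058428]), 'tcp_rot': array([[ 4.05706449e-01,  9.14002657e-01, -1.19146394e-03],
       [ 9.14000878e-01, -4.05708053e-01, -1.83580873e-03],
       [-2.16132058e-03, -3.44199642e-04, -9.99997605e-01]]), 'force': array([-0.3780537 , -0.54436733, -0.61481607]), 'moment': array([ 0.04550776,  0.03145227, -0.00678847]), 'opening': 1.001419992694628}
side {'vfov': 50.79166571636974, 'cx': 324.7719100741714, 'cy': 240.72247022383948, 'R': array([[ 0.77251418, -0.63497642,  0.00517606],
       [-0.38478767, -0.47458699, -0.79164742],
       [ 0.50513393,  0.60956717, -0.61095628]]), 't': array([-0.40569847,  0.33140512,  1.10244629])}
top {'vfov': 55.06019446021437, 'cx': 317.931512588347, 'cy': 250.81769878860175, 'R': array([[-0.07113758, -0.99744816,  0.00605018],
       [-0.97504484,  0.06825839, -0.21125425],
       [ 0.21030219, -0.02092731, -0.97741242]]), 't': array([0.03745544, 0.56865686, 1.13598527])}
wrist {'vfov': 66.94339553223517, 'cx': 320.69233386236596, 'cy': 238.50879826393034, 'tool_from_camera': array([[ 9.99999893e-01,  3.12485070e-04,  3.40001758e-04,
         1.11265683e-03],
       [-3.94450349e-04,  9.60855600e-01,  2.77049382e-01,
        -7.52485473e-02],
       [-2.40118798e-04, -2.77049487e-01,  9.60855621e-01,
        -1.43049487e-01],
       [ 0.00000000e+00,  0.00000000e+00,  0.00000000e+00,
         1.00000000e+00]])}
```

View pics/side0.png

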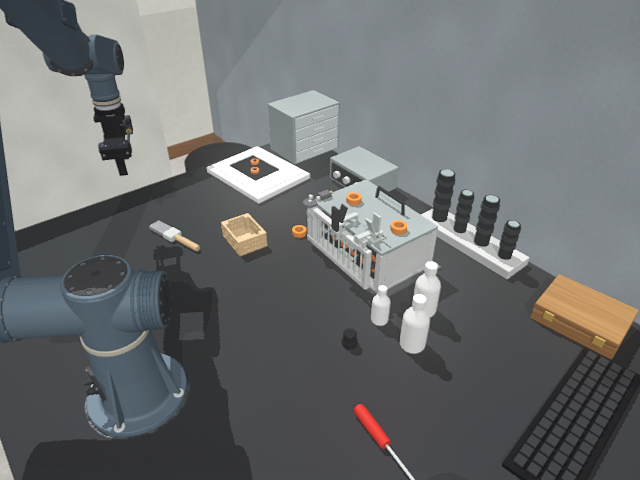

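View pics/top0.png

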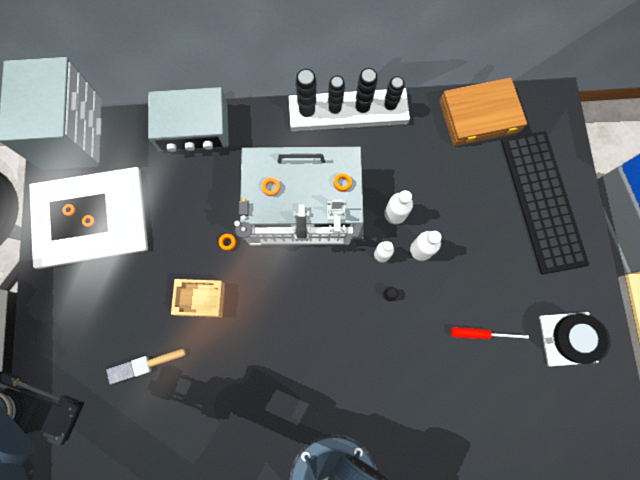

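The side picture shows the carrier at about (370,235) and its gate facing the robot. In the top picture its roof spans (241..362, 148..225), with the grip near (302,220) and the main catch near (338,210). Next I'll fit its pose.

```bash
cat > h.py <<'E'
import numpy as np, cv2
from rig import *
def cloud(n,d,ci=None,st=None):
    ci=ci or camera_info(n); f=240/np.tan(np.radians(ci['vfov']/2))
    v,u=np.mgrid[0:480,0:640]
    P=np.stack([(u-ci['cx'])/f*d,(v-ci['cy'])/f*d,d],-1)
    if n=='wrist':
        T=ci['tool_from_camera']; P=P@T[:3,:3].T+T[:3,3]
        W=P@np.array(st['tcp_rot']).T+np.array(st['position'])
    else: W=(P-ci['t'])@ci['R']
    W[d<=0]=np.nan
    return W
E
python3 - <<'E'
from h import *
for n in ["top","side"]:
    d=np.load(f"pics/{n}0.npy"); W=cloud(n,d)
    m=(W[...,2]>.14)&(W[...,2]<.158)&(W[...,0]>.4)&(W[...,0]<.85)&(abs(W[...,1])<.25)
    k,lab,st,_=cv2.connectedComponentsWithStats(m.astype('uint8')); i=1+st[1:,4].argmax()
    p=W[lab==i]; r=cv2.minAreaRect(p[:,:2].astype('float32')*1000); print(n,len(p),p[:,2].mean(),r, cv2.boxPoints(r).round(1).tolist())
    q=W[(W[...,2]>.192)&(W[...,0]>.4)&(W[...,0]<.75)&(abs(W[...,1])<.13)]
    c=np.cov(q.T) if len(q)>3 else 0
    kk=(W[...,2]>.192)&(W[...,0]>.4)&(W[...,0]<.75)&(abs(W[...,1])<.13)
    k,lab,st,ce=cv2.connectedComponentsWithStats(kk.astype('uint8'))
    for i in range(1,k):
        q=W[lab==i]
        if len(q)>5: print(' ',len(q),ce[i],q.mean(0).round(4),q.min(0).round(4),q.max(0).round(4))
for l in ["main_pinch","gate_grip","carrier","gate_hinge","ring_a","cleaner","wood_box","loupe"]:
    for n in ["top","side"]:
        print(l,n,[(round(r['score'],2),np.round(r['centre'],3).tolist()) for r in spot_in(l,n)][:5])
E
```

```text
top 8621 0.1502334538023325 ((703.2970581054688, 35.13835144042969), (309.218017578125, 242.18202209472656), 86.31416320800781) [[572.5, -111.4000015258789], [814.2000122070312, -126.9000015258789], [834.0999755859375, 181.60000610351562], [592.4000244140625, 197.1999969482422]]
  66 [336.53030303 201.42424242] [ 0.6517 -0.0509  0.21  ] [ 0.6483 -0.064   0.1924] [ 0.6569 -0.0381  0.2194]
  31 [336.67741935 212.        ] [ 0.6258 -0.0491  0.2115] [ 0.6226 -0.0614  0.2072] [ 0.6297 -0.0381  0.2162]
  78 [300.21794872 219.12820513] [0.6165 0.0359 0.2049] [0.6099 0.0244 0.1929] [0.6233 0.048  0.2157]
  69 [299.85507246 229.68115942] [0.5896 0.0382 0.2114] [0.5857 0.0261 0.1921] [0.596  0.05   0.2205]
side 4114 0.14980831594358454 ((700.69482421875, 36.051422119140625), (312.1498107910156, 244.5653076171875), 86.16316986083984) [[568.2000122070312, -111.5], [812.2999877929688, -127.9000015258789], [833.0999755859375, 183.60000610351562], [589.0999755859375, 200.0]]
  146 [338.19178082 210.65068493] [0.5975 0.0352 0.2049] [0.5792 0.0228 0.192 ] [0.6196 0.0505 0.2187]
  123 [373.3902439  21
[... 527 characters left out ...]
, 0.014]), (0.65, [0.718, -0.071, 0.164]), (0.56, [0.716, 0.103, 0.169])]
ring_a side [(0.62, [0.714, -0.073, 0.165]), (0.51, [0.714, 0.103, 0.165]), (0.49, [0.618, 0.238, 0.014])]
cleaner top [(0.87, [0.552, -0.166, 0.074]), (0.68, [0.655, -0.216, 0.1]), (0.64, [0.558, -0.268, 0.103])]
cleaner side [(0.76, [0.551, -0.183, 0.064]), (0.64, [0.659, -0.239, 0.107]), (0.59, [0.549, -0.293, 0.088]), (0.47, [0.656, -0.035, 0.145])]
wood_box top [(0.58, [0.473, 0.321, 0.007])]
wood_box side [(0.87, [0.474, 0.322, 0.028]), (0.5, [0.549, -0.184, 0.061]), (0.42, [0.71, -0.072, 0.164])]
loupe top [(0.64, [0.447, -0.176, 0.036])]
loupe side [(0.59, [0.444, -0.191, 0.027]), (0.53, [0.474, 0.323, 0.031])]
```

```bash
cat >> h.py <<'E'
from scipy.spatial.transform import Rotation as Ro
def plan(target,yaw):
    """world target of TCP, tool down with tool x at yaw deg -> shift, rotvec in present tool axes"""
    s=read_state(); R=np.array(s['tcp_rot']); c,sn=np.cos(np.radians(yaw)),np.sin(np.radians(yaw))
    D=np.array([[c,sn,0],[sn,-c,0],[0,0,-1.]])
    print('t',round(s['time_s'],2),'pos',np.round(s['position'],4),'shift',np.round(R.T@(np.array(target)-s['position']),4),'rot',np.round(Ro.from_matrix(R.T@D).as_rotvec(degrees=True),2))
E
python3 -c "
from h import *
plan([.62,0.0,.30],-3.75)"
```

```text
t 0.95 pos [0.2535 0.5712 0.2415] shift [-0.3734  0.5667 -0.0584] rot [ 0.    0.   69.81]
```

```bash
python3 -m jog '0 0 -0.058 0 0 0 1; -0.035 0.053 -0.058 0 0 10 1; -0.07 0.106 -0.058 0 0 20 1; -0.105 0.159 -0.058 0 0 30 1; -0.14 0.212 -0.058 0 0 40 1; -0.175 0.265 -0.058 0 0 50 1; -0.21 0.318 -0.058 0 0 60 1; -0.245 0.371 -0.058 0 0 69.8 1'; python3 -c "
from h import *
plan([.62,0.0,.30],-3.75)"
```

```text
time_s: 1.95
position: [0.4904, 0.201, 0.2999]
tcp_rot: [[0.997, -0.071, 0.001], [-0.071, -0.997, 0.0], [0.001, -0.0, -1.0]]
force: [1.3, 0.7, -0.2]
opening: 1.004
t 1.95 pos [0.4904 0.201  0.2999] shift [ 1.435e-01  1.913e-01 -1.000e-04] rot [-0.03 -0.05 -0.32]
```

```bash
python3 -m jog '0.036 0.048 0 0 0 0 1; 0.072 0.096 0 0 0 0 1; 0.108 0.144 0 0 0 0 1; 0.1435 0.191 0 0 0 0 1; 0.1435 0.191 0 0 0 0 1; 0.1435 0.191 0 0 0 0 1'; python3 - <<'E'
from h import *
st=read_state(); p,d=capture('wrist'); cv2.imwrite('pics/w1.png',p[:,:,::-1]); np.save('pics/w1.npy',d)
W=cloud('wrist',d,None,st); np.save('pics/w1W.npy',W); print(st['position'],st['tcp_rot'])
z=W[...,2]
kk=(z>.2)&(z<.225)&(W[...,0]>.54)&(W[...,0]<.72)&(abs(W[...,1])<.15)
k,lab,s,ce=cv2.connectedComponentsWithStats(kk.astype('uint8'))
for i in range(1,k):
    q=W[lab==i]
    if len(q)>15: r=cv2.minAreaRect(q[:,:2].astype('float32')*1000);print(len(q),ce[i].round(),q.mean(0).round(4),np.percentile(q,[1,99],axis=0).round(4).tolist(),r)
E
```

```text
time_s: 2.7
position: [0.6196, 0.0029, 0.2991]
tcp_rot: [[0.998, -0.066, -0.001], [-0.066, -0.998, 0.001], [-0.001, -0.001, -1.0]]
force: [-0.2, 1.0, 0.7]
opening: 0.995
[0.61962925 0.00286966 0.29914132] [[ 9.97823553e-01 -6.59264054e-02 -1.36595895e-03]
 [-6.59253845e-02 -9.97824251e-01  7.79413443e-04]
 [-1.41437090e-03 -6.87665722e-04 -9.99998763e-01]]
712 [272. 203.] [0.5919 0.0395 0.2139] [[0.586, 0.0263, 0.201], [0.5965, 0.0513, 0.2172]] ((590.974609375, 38.42880630493164), (26.103412628173828, 10.20229434967041), 86.65365600585938)
504 [314. 202.] [0.6182 0.0374 0.2091] [[0.6131, 0.0255, 0.2006], [0.6229, 0.0485, 0.2134]] ((617.6852416992188, 36.857975006103516), (23.734521865844727, 9.387225151062012), 86.21387481689453)
194 [370. 309.] [ 0.6523 -0.0404  0.2111] [[0.6497, -0.0497, 0.2003], [0.656, -0.0371, 0.2178]] ((652.8685302734375, -44.329044342041016), (15.184416770935059, 6.129185676574707), 87.55316925048828)
200 [335. 309.] [ 0.628  -0.0408  0.2079] [[0.6234, -0.0493, 0.2005], [0.6325, -0.0367, 0.2128]] ((627.9403076171875, -43.58672332763672), (13.887978553771973, 9.014893531799316), 86.81109619140625)
```

View pics/w1.png

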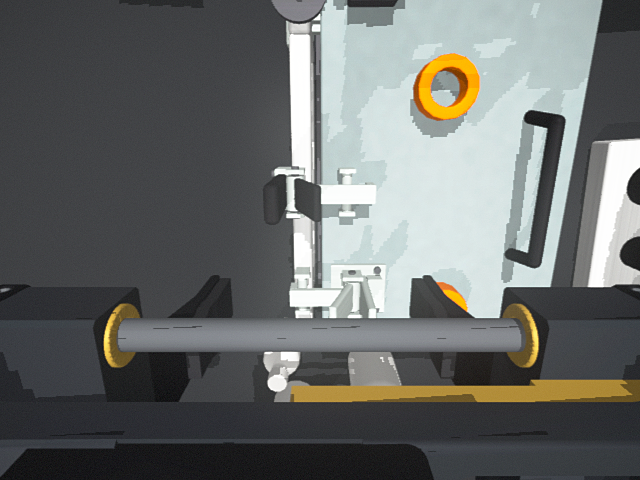

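The wrist picture shows the grip bar at (272,203), its safety lever at (314,202), and the main lever and plate at (335,309) and (370,309). All heights fit at about 0.21 m. The main pinch point is at about (0.6475, -0.0505).

```bash
python3 -c "
from h import *
plan([.6475,-.0505,.207],-3.75)"
```

```text
t 2.75 pos [0.6193 0.0036 0.2993] shift [0.0317 0.0522 0.0922] rot [-0.03  0.08  0.04]
```

```bash
python3 -m jog '0.016 0.026 0 0 0 0 1; 0.0315 0.052 0 0 0 0 1; 0.0315 0.052 0.02 0 0 0 1; 0.0315 0.052 0.045 0 0 0 1;  0.0315 0.052 0.07 0 0 0 1; 0.0315 0.052 0.09 0 0 0 1; 0.0315 0.052 0.0915 0 0 0 1; 0.0315 0.052 0.0915 0 0 0 1'; python3 - <<'E'
from h import *
plan([.6475,-.0505,.207],-3.75)
for n in ['side','wrist']:
    st=read_state(); p,d=capture(n); cv2.imwrite(f'pics/{n}2.png',p[:,:,::-1])
E
```

```text
time_s: 3.75
position: [0.6484, -0.0502, 0.2089]
tcp_rot: [[0.998, -0.064, 0.001], [-0.064, -0.998, -0.0], [0.001, 0.0, -1.0]]
force: [0.6, 0.0, 0.0]
opening: 0.999
t 3.75 pos [ 0.6484 -0.0502  0.2089] shift [-0.0009  0.0004  0.0019] rot [ 0.01 -0.06  0.09]
```

View pics/side2.png

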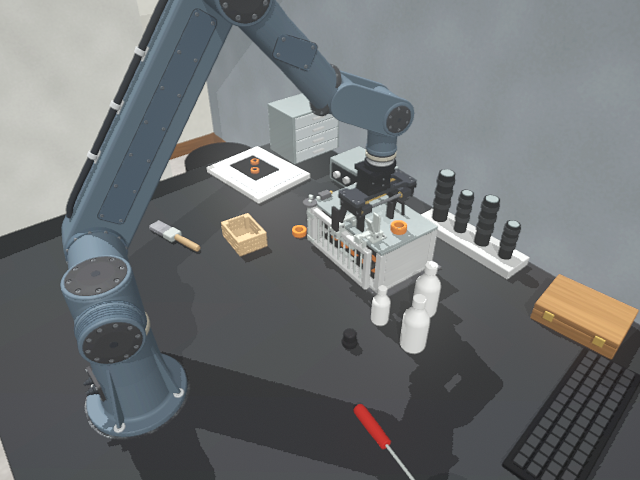

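View pics/wrist2.png

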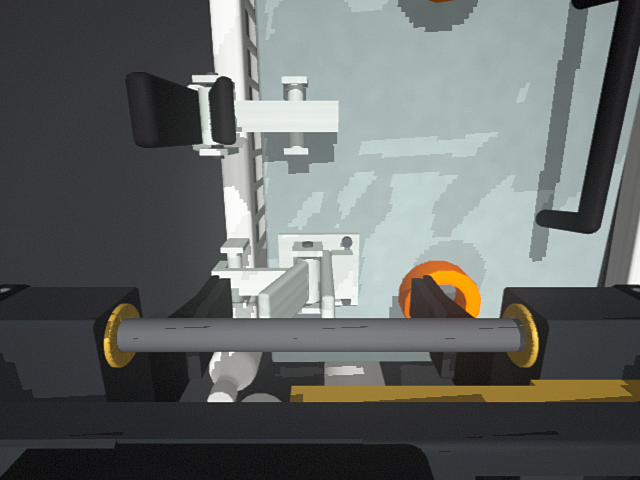

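The fingers straddle the main lever and plate (280 and 325, 290 in the wrist picture), with the tips clear of the roof. I'm closing now.

```bash
python3 -m jog '-0.001 0 0.001 0 0 0 0.5; -0.001 0 0.001 0 0 0 0.3;-0.001 0 0.001 0 0 0 0.1; -0.001 0 0.001 0 0 0 0.1; -0.001 0 0.001 0 0 0 0.1; -0.001 0 0.001 0 0 0 0.1;-0.001 0 0.001 0 0 0 0.1'; python3 - <<'E'
from h import *
for n in ['wrist','top']:
    st=read_state(); p,d=capture(n); cv2.imwrite(f'pics/{n}3.png',p[:,:,::-1])
    W=cloud(n,d,None,st);z=W[...,2]
    kk=(z>.2)&(z<.225)&(W[...,0]>.54)&(W[...,0]<.72)&(abs(W[...,1]-.04)<.04)
    k,lab,s,ce=cv2.connectedComponentsWithStats(kk.astype('uint8'))
    for i in range(1,k):
        q=W[lab==i]
        if len(q)>15: r=cv2.minAreaRect(q[:,:2].astype('float32')*1000);print(n,len(q),ce[i].round(),q.mean(0).round(4),r)
E
```

```text
time_s: 4.72
position: [0.645, -0.0507, 0.2068]
tcp_rot: [[0.998, -0.065, -0.005], [-0.065, -0.998, 0.001], [-0.005, -0.0, -1.0]]
force: [-4.9, 0.2, 2.1]
opening: 0.287
wrist 3237 [134. 105.] [0.5852 0.0399 0.2123] ((583.4966430664062, 39.99763107299805), (26.1923885345459, 10.52859115600586), 83.61643981933594)
wrist 1227 [211. 110.] [0.6119 0.0366 0.211 ] ((609.97216796875, 36.65892791748047), (23.571332931518555, 9.992644309997559), 83.59697723388672)
```

View pics/wrist3.png

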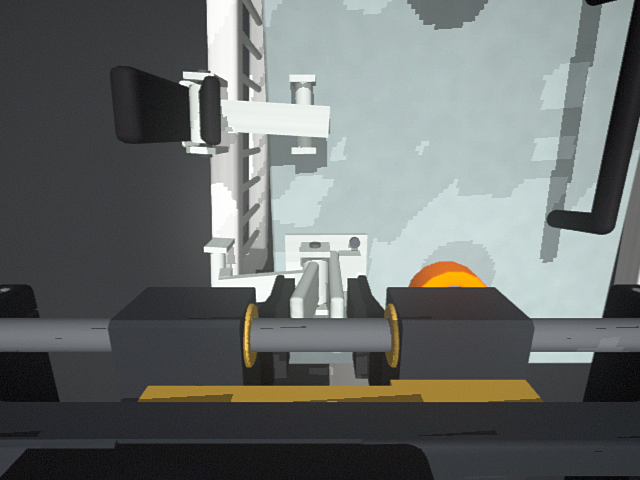

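The main lever is being squeezed (310 to 335, 285) and the gate has moved out about 8 mm. The fingers are still closing, so I'll hold.

```bash
python3 -m jog '0 0 0 0 0 0 0.05;0 0 0 0 0 0 0.05;0 0 0 0 0 0 0.05;0 0 0 0 0 0 0.05'; python3 - <<'E'
from h import *
for n in ['wrist']:
    st=read_state(); p,d=capture(n); cv2.imwrite(f'pics/{n}4.png',p[:,:,::-1])
    W=cloud(n,d,None,st);z=W[...,2]
    kk=(z>.2)&(z<.225)&(W[...,0]>.54)&(W[...,0]<.72)&(abs(W[...,1]-.04)<.04)
    k,lab,s,ce=cv2.connectedComponentsWithStats(kk.astype('uint8'))
    for i in range(1,k):
        q=W[lab==i]
        if len(q)>15: r=cv2.minAreaRect(q[:,:2].astype('float32')*1000);print(n,len(q),ce[i].round(),q.mean(0).round(4),r)
E
```

```text
time_s: 5.32
position: [0.647, -0.0509, 0.2069]
tcp_rot: [[0.998, -0.065, -0.001], [-0.065, -0.998, 0.0], [-0.001, -0.0, -1.0]]
force: [-2.7, 0.8, 1.8]
opening: 0.177
wrist 3324 [122. 104.] [0.583  0.0405 0.2123] ((581.1972045898438, 40.46344757080078), (25.972448348999023, 10.466161727905273), 80.75226593017578)
wrist 1207 [199. 110.] [0.6097 0.0367 0.2111] ((607.7890014648438, 36.6348876953125), (23.830657958984375, 9.858755111694336), 81.95024108886719)
```

View pics/wrist4.png

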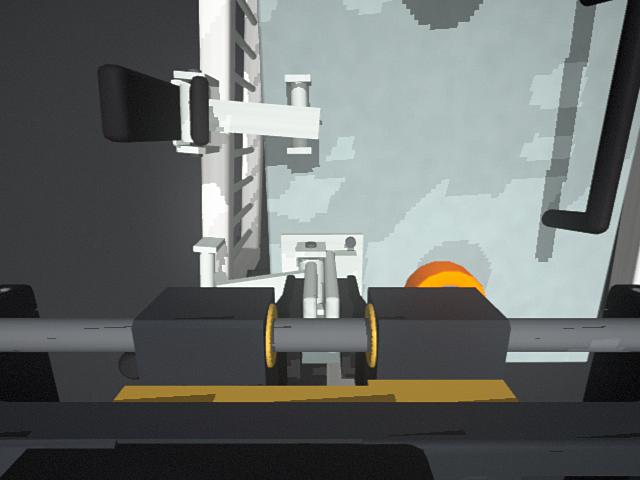

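It is fully squeezed (opening 0.177, about 15 mm) and the gate is ajar by about 0.08. I'll hold briefly, then let go and rise.

```bash
python3 -m jog '0 0 0 0 0 0 0.05;0 0 0 0 0 0 0.05;0 0 0 0 0 0 1;0 0 0 0 0 0 1;0 0 0 0 0 0 1;0 0 0 0 0 0 1; 0 0 -0.03 0 0 0 1; 0 0 -0.08 0 0 0 1'; python3 -m jog '0 -0.05 0 0 0 0 1; 0 -0.05 0 0 0 0 1; 0 -0.05 0 0 0 0 1';  python3 - <<'E'
from h import *
for n in ['wrist','top']:
    st=read_state(); p,d=capture(n); cv2.imwrite(f'pics/{n}5.png',p[:,:,::-1])
    W=cloud(n,d,None,st);z=W[...,2]
    kk=(z>.2)&(z<.225)&(W[...,0]>.54)&(W[...,0]<.72)&(abs(W[...,1]-.0)<.08)
    k,lab,s,ce=cv2.connectedComponentsWithStats(kk.astype('uint8'))
    for i in range(1,k):
        q=W[lab==i]
        if len(q)>15: r=cv2.minAreaRect(q[:,:2].astype('float32')*1000);print(n,len(q),ce[i].round(),q.mean(0).round(4),r)
plan([.59,.038,.207],-8.3)
E
```

```text
time_s: 6.38
position: [0.6481, -0.0515, 0.2868]
tcp_rot: [[0.998, -0.066, 0.001], [-0.066, -0.998, -0.0], [0.001, 0.0, -1.0]]
force: [0.6, -0.2, 0.5]
opening: 0.773
time_s: 6.75
position: [0.6515, -0.0015, 0.2876]
tcp_rot: [[0.998, -0.065, 0.003], [-0.065, -0.998, -0.001], [0.003, 0.001, -1.0]]
force: [0.2, -0.1, 0.4]
opening: 0.985
wrist 944 [200. 200.] [0.5825 0.0415 0.2128] ((580.8511962890625, 40.643272399902344), (26.207019805908203, 10.405157089233398), 80.9511947631836)
wrist 486 [245. 202.] [0.6087 0.0377 0.2099] ((607.6121215820312, 37.14552307128906), (23.555007934570312, 9.529219627380371), 82.25055694580078)
wrist 132 [325. 310.] [ 0.6533 -0.0383  0.2103] ((653.4005126953125, -38.8045768737793), (3.638758659362793, 5.716662406921387), 79.87309265136719)
wrist 175 [289. 311.] [ 0.6286 -0.0395  0.2069] ((628.0069580078125, -41.736114501953125), (10.801329612731934, 9.049988746643066), 89.70387268066406)
t 6.85 pos [ 0.651  -0.0022  0.2869] shift [-0.0636 -0.0361  0.0799] rot [ 0.03 -0.06  4.51]
```

View pics/wrist5.png

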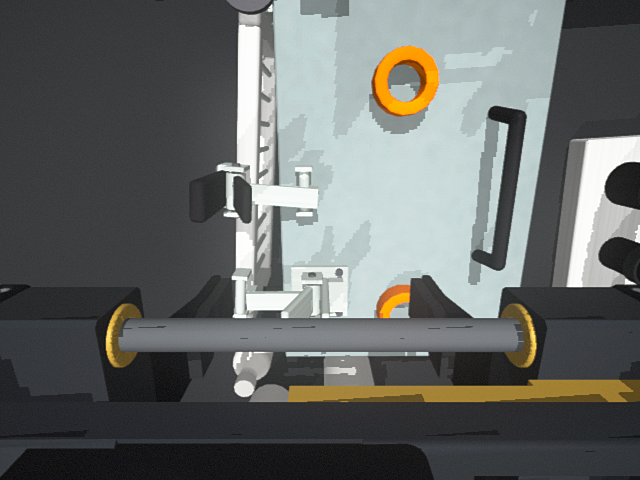

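The main lever has sprung back (289,311) and the gate stays ajar, with its bar at (200,200) and safety lever at (245,202). The grip origin is at about (0.585, 0.040), yaw -8.3°, which agrees with the hinge model.

```bash
python3 -c "
from h import *
plan([.585,.040,.207],-8.3)"
```

```text
t 6.85 pos [ 0.651  -0.0022  0.2869] shift [-0.0687 -0.0378  0.0798] rot [ 0.03 -0.06  4.51]
```

```bash
python3 -m jog '-0.034 -0.019 0 0 0 2 1; -0.068 -0.0375 0 0 0 4.5 1; -0.0685 -0.0375 0 0 0 4.5 1; -0.0685 -0.0375 0.03 0 0 4.5 1;  -0.0685 -0.0375 0.055 0 0 4.5 1; -0.0685 -0.0375 0.075 0 0 4.5 1; -0.0685 -0.0375 0.079 0 0 4.5 1; -0.0685 -0.0375 0.079 0 0 4.5 1'; python3 - <<'E'
from h import *
plan([.585,.040,.207],-8.3)
for n in ['wrist']:
    st=read_state(); p,d=capture(n); cv2.imwrite(f'pics/{n}6.png',p[:,:,::-1])
E
```

```text
time_s: 7.85
position: [0.5854, 0.0399, 0.2082]
tcp_rot: [[0.99, -0.144, 0.001], [-0.144, -0.99, -0.0], [0.001, 0.0, -1.0]]
force: [0.1, -0.2, -0.3]
opening: 1.0
t 7.85 pos [0.5854 0.0399 0.2082] shift [-0.0005  0.      0.0012] rot [ 0.01 -0.05  0.02]
```

View pics/wrist6.png

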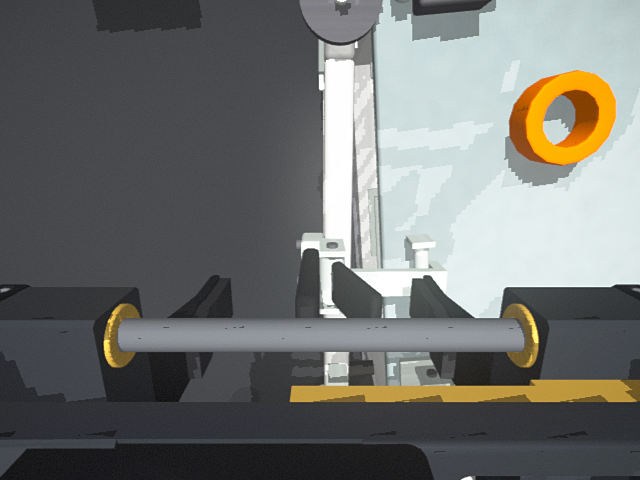

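The bar (308,280) and safety lever (355,290) are both between the open fingers. I'll close on them.

```bash
python3 -m jog '0 0 0.001 0 0 0 0.4; 0 0 0.001 0 0 0 0.1;0 0 0.001 0 0 0 0.05; 0 0 0.001 0 0 0 0;0 0 0.001 0 0 0 0;0 0 0.001 0 0 0 0;0 0 0.001 0 0 0 0;0 0 0.001 0 0 0 0'; python3 -m jog '0 0 0 0 0 0 0; 0 0 0 0 0 0 0;0 0 0 0 0 0 0; 0 0 0 0 0 0 0'; python3 - <<'E'
from h import *
for n in ['wrist']:
    st=read_state(); p,d=capture(n); cv2.imwrite(f'pics/{n}7.png',p[:,:,::-1])
    print(st['position'],st['opening'],st['force'],st['moment'])
E
```

```text
time_s: 8.9
position: [0.5828, 0.0411, 0.2079]
tcp_rot: [[0.99, -0.143, -0.004], [-0.143, -0.99, 0.0], [-0.004, 0.0, -1.0]]
force: [-4.1, 0.5, 7.3]
opening: 0.219
time_s: 9.4
position: [0.5827, 0.0411, 0.2079]
tcp_rot: [[0.99, -0.144, -0.003], [-0.144, -0.99, 0.0], [-0.003, 0.0, -1.0]]
force: [-4.6, 0.4, 7.4]
opening: 0.221
[0.58269361 0.0410914  0.20792085] 0.220585668005491 [-4.55712057  0.36074653  7.35986577] [-0.06201338  0.51117486 -0.16790851]
```

View pics/wrist7.png

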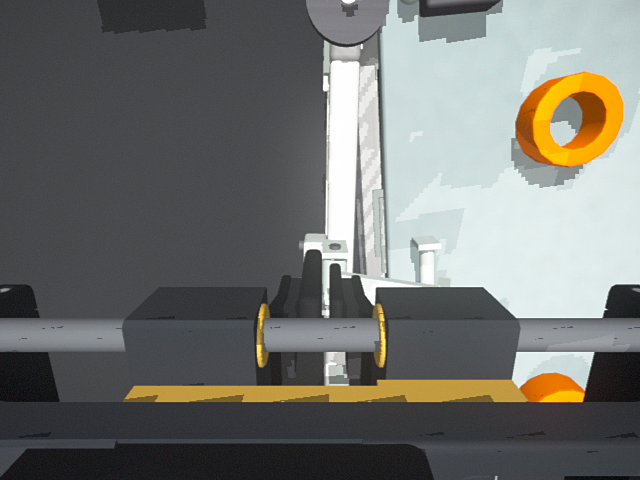

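It is gripped with an opening of 19 mm, so lever and bar are pinched together. Next are the arc rows about the hinge, in tool axes.

```bash
python3 - <<'E'
import numpy as np
h=np.array([.011,-.140])
for a in range(5,45,5):
    c,s=np.cos(np.radians(a)),np.sin(np.radians(a)); print(a,np.round(h-np.array([[c,-s],[s,c]])@h,4))
E
```

```text
5 [-0.0122 -0.0015]
10 [-0.0241 -0.004 ]
15 [-0.0359 -0.0076]
20 [-0.0472 -0.0122]
25 [-0.0581 -0.0178]
30 [-0.0685 -0.0243]
35 [-0.0783 -0.0316]
40 [-0.0874 -0.0398]
```

```bash
python3 -m jog '-0.0122 -0.0015 0 0 0 5 0; -0.0241 -0.004 0 0 0 10 0; -0.0359 -0.0076 0 0 0 15 0; -0.0472 -0.0122 0 0 0 20 0; -0.0472 -0.0122 0 0 0 20 0'; python3 - <<'E'
from h import *
st=read_state(); p,d=capture('wrist'); cv2.imwrite(f'pics/wrist8.png',p[:,:,::-1])
r=np.array(st['position'])[:2]-[.6152,.1767]; print(st['force'],st['moment'],st['opening'],'r',np.hypot(*r),'ang',np.degrees(np.arctan2(r[1],r[0])))
E
```

```text
time_s: 10.07
position: [0.5392, 0.0597, 0.208]
tcp_rot: [[0.881, -0.472, 0.001], [-0.472, -0.881, -0.001], [0.001, 0.0, -1.0]]
force: [-0.1, -1.6, 4.9]
opening: 0.219
[-0.13488677 -1.55341054  4.85457864] [-0.39611359 -0.07173459 -0.04078799] 0.2191097741132713 r 0.1394941146020756 ang -123.00718198241842
```

View pics/wrist8.png

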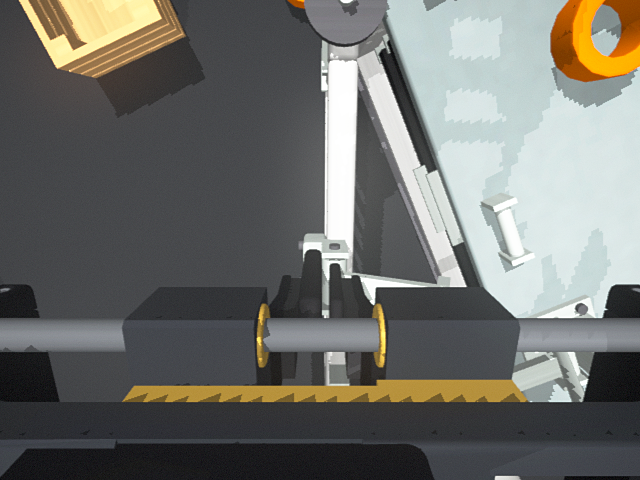

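The gate follows (vertical at column 340, about 24° open), its hook is free of the roof pin at (510,225), and forces are low. I'll carry on over the detent.

```bash
python3 -m jog '-0.0122 -0.0015 0 0 0 5 0; -0.0241 -0.004 0 0 0 10 0; -0.0359 -0.0076 0 0 0 15 0; -0.0472 -0.0122 0 0 0 20 0; -0.0581 -0.0178 0 0 0 25 0; -0.0685 -0.0243 0 0 0 30 0; -0.0783 -0.0316 0 0 0 35 0; -0.0874 -0.0398 0 0 0 40 0'; python3 - <<'E'
from h import *
st=read_state(); p,d=capture('wrist'); cv2.imwrite(f'pics/wrist9.png',p[:,:,::-1])
r=np.array(st['position'])[:2]-[.6152,.1767]; print(st['force'],st['moment'],st['opening'],'r',np.hypot(*r),'ang',np.degrees(np.arctan2(r[1],r[0])), st['joint_positions'])
E
```

```text
time_s: 11.12
position: [0.4819, 0.1358, 0.2079]
tcp_rot: [[0.369, -0.929, 0.001], [-0.929, -0.369, -0.001], [0.001, -0.001, -1.0]]
force: [-0.1, -2.6, 5.8]
opening: 0.218
[-0.1063885  -2.62115268  5.82774633] [-0.52489362 -0.00097949  0.0267466 ] 0.2181397450152358 r 0.1393873393138896 ang -162.95465312955602 [ 2.96882148e+00  2.34461532e+01  1.01816038e+02 -7.38984211e-02
  5.46561452e+01  7.13453452e+01]
```

View pics/wrist9.png

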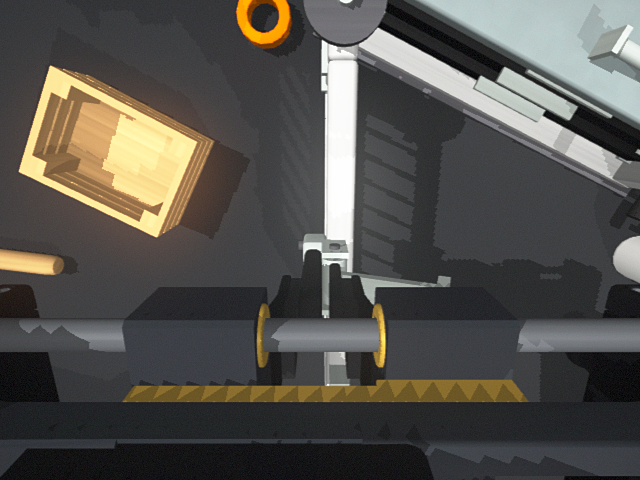

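The gate is about 64° open, with the box and ring_c well clear of it on the left. Another 25° brings it square.

```bash
python3 -m jog '-0.0122 -0.0015 0 0 0 5 0; -0.0241 -0.004 0 0 0 10 0; -0.0359 -0.0076 0 0 0 15 0; -0.0472 -0.0122 0 0 0 20 0; -0.0581 -0.0178 0 0 0 25 0; -0.0581 -0.0178 0 0 0 25 0;  -0.0581 -0.0178 0 0 0 25 0; -0.0581 -0.0178 0 0 0 25 0'; python3 - <<'E'
from h import *
for n in ['wrist','top','side']:
  st=read_state(); p,d=capture(n); cv2.imwrite(f'pics/{n}10.png',p[:,:,::-1])
r=np.array(st['position'])[:2]-[.6152,.1767]; print(st['qvel'],st['force'],st['opening'],'r',np.hypot(*r),'ang',np.degrees(np.arctan2(r[1],r[0])))
E
```

```text
time_s: 12.18
position: [0.4773, 0.1957, 0.2079]
tcp_rot: [[-0.055, -0.998, 0.002], [-0.998, 0.055, -0.002], [0.001, -0.002, -1.0]]
force: [0.5, -2.0, 7.7]
opening: 0.219
[ 0.01564403 -0.02994051 -0.00378726 -0.04394834  0.02174927 -0.0702858 ] [ 0.64706318 -2.19777493  7.34896806] 0.2197874688083009 r 0.1391174436226482 ang 172.16635397631495
```

View pics/wrist10.png

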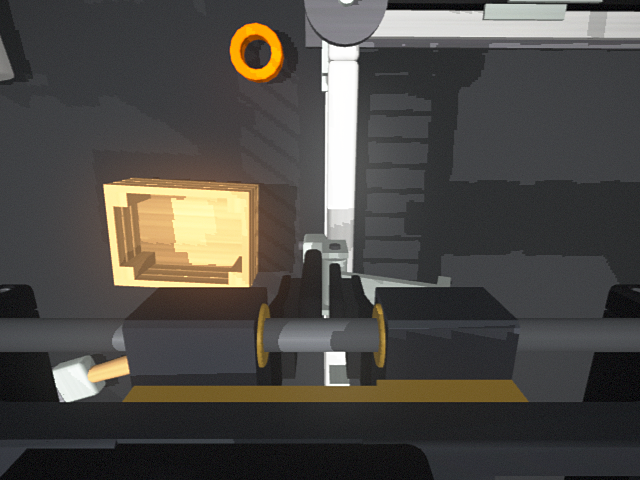

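View pics/top10.png

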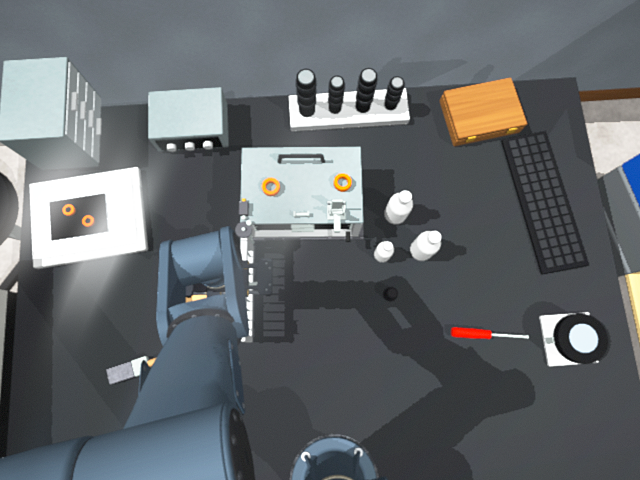

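View pics/side10.png

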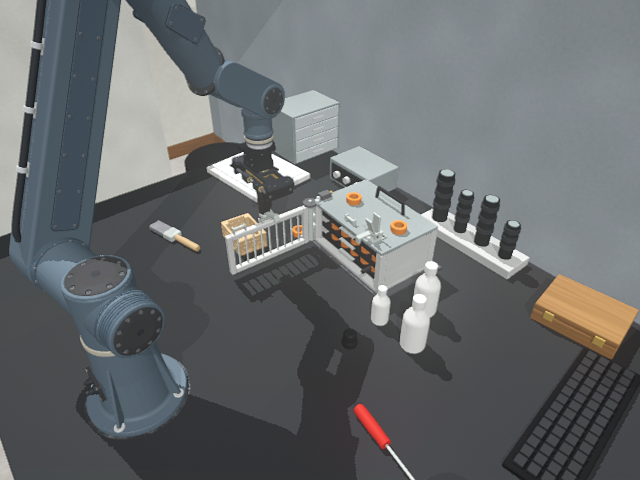

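All three pictures show the gate standing square to the front and held by its grip. The rings, bottles, box, loupe, brush and screwdriver are where they were. The arm is still, so I'm handing in.

```bash
python3 -c "
from rig import *
print(hand_in())"
```

```text
the job is handed in; nothing more can be done
None
```

The tray carrier's gate stands open at about 89–90° (about 1.56 rad). It is held still by its grip, with the safety catch squeezed between the fingers. The job was handed in at about 12.3 s of the 42 s allowed; `hand_in()` reports no verdict.

- **Main catch:** I squeezed it until lever and plate were about 15 mm apart, which is fully squeezed. The gate sprang ajar to about 0.08 rad. I let the catch go, and the wrist picture showed its lever back in its starting position.
- **Gate:** I pinched the safety lever and grip bar together (19 mm), then swung the gate on an arc about its hinge and over the detent.
- **Last checks:** The arm was still, and it felt about 2 N sideways, as expected for holding the gate square. It also read about 7 N upward. That reading appeared when the grip closed and I did not look into it; it is far below the limits.
- **Other objects:** In the last pictures, everything on the bench and roof looked unmoved. I judged that by eye and did not measure it. The arm partly hid the wooden box and brush in the top view, but both showed in the side view.

No check failed or disagreed. The joint angles come from the pictures and the arm's pose, not from a direct reading.

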